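Shut and lock the mill's access cover

ROBOT

A 6-joint arm with a two-finger parallel gripper is mounted at the origin on a cart in front of the work surface, level with it; the furniture and walls round the work are solid. World frame = base frame: x ahead of the robot, y to its left, z up, the work surface at z = 0. Lengths are in m, angles in rad, forces in N, time in s.
With the tool pointing down it reaches from about 0.4 to 0.925 m from the base axis. Payload 3.4 kg.
Tool frame: the origin (TCP) lies midway between the tips of the shut fingers; the grasp point (between the pads) lies 19 mm behind it; z points along the fingers, y is the line along which they close (so a half turn about z gives the same grasp; the last joint's range is limited). The gripper opens to 85 mm and grips with 20 to 120 N. Pads are 22 mm wide; open, the fingers measure 114 mm over their backs; the gripper's body (76 mm by 85 mm) begins 54 mm behind the grasp point. The pads swing forward as they close: fully open they stand 13 mm farther back than shut.
Start: joints at [-1.194, 0.307, 1.506, -0, 1.328, -0.073], TCP at [0.25, -0.518, 0.194] pointing down, gripper open.
Joint ranges: [-3.12, 3.12], [-1.05, 2.28], [0.14, 2.33], [-1.42, 4.57], [0.1, 2.73], [-2.68, 2.68]. Speed limits (rad/s): [2.57, 2.57, 3.14, 3.14, 3.14, 3.14].

INTERFACE

Orientations are given as a unit quaternion [x, y, z, w].
In Python, from cell import read_state, capture, get_calibration, job_done, cut_out gives the robot as it stands.
- The arm moves only by the shell command python3 -m handwheel 'ROWS' [OPENING] [FORCE]. ROWS is JSON, a list of rows, each an object of numbers: "x", "y", "z": the shift along the tool's x, y, z in units of 30 mm (1.0 is 30 mm); "turn": the turn about the tool's z in units of 5 degrees (1.0 is 5 degrees). In form: [{"x": .., "y": .., "z": .., "turn": ..}, ...]. A call has exactly 5 rows; each row shifts and turns the commanded pose from where the row before left it, along the tool's axes as they then stand; what a row does not reach is not made up. A row lasts 1/10 s, in which the tool goes at most 50 mm and 8.59 degrees, less where a joint would pass 70% of its speed; a pose out of reach is approached as far as the arm can. A call is refused whole if a number of a shift passes 1 or a number of a turn 1, either way. A call with a gripper value outside its range is refused whole. OPENING is the opening, from -1 (shut) to 1 (fully open), set as the call begins (- or left out, the last holds). The fingers move at their own pace and stop on an object; FORCE is the grip in N (left out, the last holds). Time passes only in rows, so rows that do not move let the fingers close, or fill a call up. It gives the time, the measured TCP pose, the force, the opening and the grip force at its end, in the units of the state.
- read_state(): the state, without advancing time (a new reading comes with each control period).
- capture(name): name is "scene" or "top" or "wrist"; returns (picture, depth): 420x560x3 uint8, blue, green, red; 420x560 float32, m along the optical axis (not along the pixel's ray), 0 where there is no reading.
- get_calibration(name): a dict with "vfov" (degrees; the focal length in pixels is half the picture's height over the tangent of half this angle, whatever the lens; pixels are square), "cx", "cy" (the principal point, pixels), "position" and "rotation" of the camera in the world. Camera axes: x right, y up, looking along -z (the intrinsics and any distortion apply to the point x, -y, -z); pixel columns grow to the right and rows downward; lengths in m; the calibration is good to about 2 mm. A picture is of the moment at which its call begins: read the wrist's pose just before it. get_calibration takes no time and is no camera call; for the wrist camera it gives the pose at the moment of the call.
- job_done(): hands the job in; it is judged then, once.
Trained networks look in the newest picture that a camera, given by its name, has taken for a name from the list of things; names that differ only in an ending like _2 or _b are one class to them, and where a whole thing is asked for, a point or a joint stands for the part that bears it (a point fixed in the world has none). Each returns a list of dicts, best first, with "conf" (0 to 1); they miss things now and then, are a little off and sometimes report something else, mostly with a low value. They report only what shows in the picture. A call takes as long as a camera call.
- cut_out(camera, name): "pixels" (420x560 bool, what is visible of it) and "position" ([column, row] in pixels, amid what is visible of it).
The state is a dict: "time_s": time; "q": joint angles; "qvel": joint speeds; "effort": joint torques, N m; "tcp_pos": TCP position; "tcp_rot": TCP orientation; "wrist_force": force on the tool from outside, world axes, zero at the start; "ft_torque": the same for the moment, N m; "width": finger opening in m; "grip_force": force on a finger pad.
Only numpy, scipy, OpenCV 4.12 (cv2) and the standard library are available. Lean on these libraries where they do the work, as an engineer would, in place of code of your own. Each camera call takes 0.05 s, during which the arm holds its last target. There are 200 camera calls.

TASK

The access cover of the bench mill's drive housing has been left ajar: push it fully shut with your fingertips, then set a fingertip in the slot of the round quarter-turn fastener and turn it clockwise to its stop, so that the yellow mark comes round from the red dot to the green dot and the cover is locked. Only push, do not grip or lift anything; leave the cover shut and every other thing where it stands, and come clear.

Things in the scene. Friction and masses are not known exactly. Their poses are not given: they have to be found in the camera images.
- case: Low bright-metal drive housing of a bench mill, 220 (x) x 280 (y) x 100 mm high, on four feet, fixed. Origin: centre of its underside, on the table. Its x axis points from its front (louvres, robot side) to its back (hinge), y to its left, z up. It stands turned up to 24 degrees either way.
- cover (a joint): Hinge of the flat steel cover (226 x 286 mm) on the housing, rad: 0 = fully shut (level, top face 104 mm above the table), growing as the front edge rises. Hinge line: along the housing's y, 110 mm behind its centre, 100 mm up. Stiff (friction 1.2 N m): it stays where left and takes some 2 to 6 N pressed down near the front edge. Starts ajar at 0.22 to 0.45.
- cover_pad (a point): Centre of the top of a black ribbed rubber press pad (36 x 56 mm) at the cover's front left corner, 190 mm in front of the hinge line and 98 mm left of the middle, 108 mm above the table when shut. Axes: the cover's, x back, y left, z out of it. A place to press; any part of the cover near the front does as well.
- fastener (a joint): Quarter-turn cam fastener in the cover, rad: 0 = open (yellow mark right, at the red dot), 1.571 = locked, hard stop (yellow mark to the front, at the green dot). Grows clockwise from above; starts at 0 to 0.3; stays where left; needs 0.1 N m. Its tongue below slips under a strike only when the cover is fully shut (below about 0.02 rad ajar); else it jams on it or passes above.
- fastener_slot (a point): On the fastener's axis at the floor of its slot, mid-width of the cover, 140 mm in front of the hinge line, 110 mm above the table when shut. Steel disc 110 mm across with two black bowed ridges 18 mm high; the slot between them, 40 mm wide, open above and at both ends, crosses the disc. x: along the slot to the yellow mark, z: out of the cover. Push with the tip 35 mm off the axis, along an arc.
- stamp: Wooden stamp with a knob grip, 36 x 36 x 74 mm, loose beside the housing on its left. Origin: centre of its underside. Leave it alone.
- red_jar: Small jar with a red lid, 53 mm across, 56 mm high, loose beside the housing on its right. Origin: centre of its underside. Leave it alone.
- spice_jar: White spice jar with a dark top, 41 mm across, 96 mm high, loose on the right. Origin: centre of its underside. Leave it alone.
- timer: Round wind-up kitchen timer with a teal dial, 72 mm across, 48 mm high, loose on the left. Origin: centre of its underside. Leave it alone.
- rice_cake: White rice cake with a pink top, 51 x 52 x 35 mm, loose on the right. Origin: centre of its underside. Leave it alone.
- cutter: Round metal pastry cutter, 64 mm across, 36 mm high, loose on the left. Origin: centre of its underside. Leave it alone.

How it is judged:
On the way, in this order (a step that is already met when the one before it is completed fails the run):
1. the cover is pushed fully shut (within 0.02 rad) (value of joint cover below 0.02 rad), for 0.1 s.
2. the fastener reaches its locked stop while a fingertip stands in its slot and the cover is shut (value of joint fastener above 1.45 rad and value of joint cover below 0.03 rad and y of the grasp point in the frame of fastener_slot between -0.022 and 0.022 m and x of the grasp point in the frame of fastener_slot between -0.065 and 0.065 m and z of the grasp point in the frame of fastener_slot below 0.038 m), for 0.05 s.
At the end, for the whole second after the job is handed in: The cover is shut (under 0.03 rad), the fastener is within about 7 degrees of its locked stop (over 1.45 rad), both at rest (value of joint cover below 0.03 rad and value of joint fastener above 1.45 rad and velocity of joint cover between -0.05 and 0.05 rad/s and velocity of joint fastener between -0.1 and 0.1 rad/s); the robot touches nothing.
It fails at once if the cover is lifted (over 0.6 rad) (value of joint cover above 0.6 rad).
It fails at once if the fastener is turned most of the way (over 1.2 rad) while the cover is still ajar (over 0.06 rad) (value of joint fastener above 1.2 rad and value of joint cover above 0.06 rad).
It fails at once if a bystander (stamp, jars, timer, rice cake, cutter) is lifted, carried or pushed away, over 20 mm (distance of any of stamp, red_jar, spice_jar, timer, rice_cake, cutter from where it was at the start of the episode above 0.02 m).
It fails at once if a bystander is tipped (angle between any of stamp, red_jar, spice_jar, timer, rice_cake, cutter's own z axis and vertical above 0.4 rad).
It also fails if it takes over 48 s, if anything falls off the work surface, if the arm or the gripper's body presses on something with over 40 N, if the wrist force passes 120 N, or if a joint passes its speed limit or range.

## Working session

There is one attempt and no reset: what is moved stays moved. The work goes in short steps, Python scripts to look and compute and a shell command to move; the robot and the scene stay as the last step left them, time stands still between calls to the robot, and variables do not carry over. Pictures are saved under pics/ and viewed, at most 10 in all, crops included, and the job is handed in when it is done.

```bash
ls; mkdir -p pics
cat > h.py <<'E'
import numpy as np, cv2
from cell import *
def pts(cam, d, c=None):
    c=c or get_calibration(cam); f=210/np.tan(np.radians(c['vfov']/2))
    v,u=np.mgrid[0:420,0:560]
    P=np.stack([(u-c['cx'])/f*d,-(v-c['cy'])/f*d,-d],-1)
    R=np.array(c['rotation']); R=R.reshape(3,3) if R.size==9 else __import__('scipy.spatial.transform',fromlist=['Rotation']).Rotation.from_quat(R).as_matrix()
    return P@R.T+np.array(c['position'])
E
python3 - <<'E'
from h import *
s=read_state();print(s)
for n in('scene','top'):
    c=get_calibration(n);print(c)
    im,d=capture(n);cv2.imwrite(f'pics/{n}0.png',im);np.savez(f'{n}0.npz',im=im,d=d)
    P=pts(n,d)
    for t in('cover','cover_pad','fastener','fastener_slot','case','stamp','red_jar','spice_jar','timer','rice_cake','cutter'):
        for r in cut_out(n,t)[:1]:
            m=r['pixels']&(d>0);print(n,t,round(r['conf'],2),np.round(r['position']),m.sum(),np.round(np.median(P[m],0),3),np.round(P[m].max(0),3))
E
```

```text
pics
{'time_s': 0.0, 'q': array([-1.19348469e+00,  3.07586075e-01,  1.50771211e+00,  1.68307910e-05,
        1.32838872e+00, -7.35410071e-02]), 'qvel': array([ 0.00207039, -0.00083154,  0.00061773, -0.00017797, -0.00072778,
       -0.0010707 ]), 'effort': array([ 1.80031425e-04, -4.57546413e+01, -2.51915842e+01,  9.81689891e-05,
        1.34252707e-02,  7.25366306e-06]), 'tcp_pos': array([ 0.25021585, -0.51682125,  0.19265903]), 'tcp_rot': array([ 9.74698823e-01,  2.23519816e-01, -1.50359055e-04, -1.03630675e-03]), 'wrist_force': array([-0.04630684,  0.43447935, -0.45910691]), 'ft_torque': array([ 0.00925481, -0.01011211, -0.00343829]), 'grip_force': 0.0, 'width': 0.08523180722697934}
{'vfov': 52.39281816326154, 'cx': 279.3470582942897, 'cy': 214.87751018609416, 'position': array([-0.24051868, -1.05127366,  0.65398812]), 'rotation': array([ 0.51856602, -0.1809442 , -0.2705842 ,  0.79065332])}
scene cover 0.9 [268. 188.] 957 [0.565 0.033 0.156] [0.874 0.471 0.18 ]
scene cover_pad 0.96 [267. 191.] 1004 [0.566 0.033 0.156] [0.933 0.564 0.18 ]
scene fastener 0.74 [277. 190.] 327 [0.598 0
[... 916 characters left out ...]
 [0.807 0.237 0.183]
top fastener 0.7 [269. 209.] 1346 [0.607 0.051 0.155] [0.661 0.104 0.183]
top fastener_slot 0.93 [268. 208.] 1399 [0.607 0.051 0.155] [0.663 0.108 0.183]
top case 0.93 [272. 206.] 9016 [0.618 0.044 0.141] [0.805 0.212 0.183]
top stamp 0.43 [206. 198.] 112 [0.663 0.23  0.064] [0.686 0.251 0.076]
top red_jar 0.74 [339. 241.] 302 [ 0.534 -0.138  0.056] [ 0.567 -0.114  0.063]
top spice_jar 0.89 [444. 221.] 339 [ 0.583 -0.423  0.094] [ 0.614 -0.41   0.102]
top timer 0.79 [146. 219.] 537 [0.602 0.404 0.033] [0.645 0.458 0.057]
top rice_cake 0.74 [436. 256.] 341 [ 0.488 -0.417  0.034] [ 0.516 -0.393  0.041]
top cutter 0.79 [133. 267.] 208 [0.47  0.428 0.02 ] [0.501 0.446 0.041]
```

Run:
```python
from h import *
z=np.load('top0.npz');im,d=z['im'],z['d'];P=pts('top',d)
capture('top');m=cut_out('top','cover')[0]['pixels']&(d>0)
Q=P[m];Q=Q[(Q[:,2]>.09)]
# robust plane
w=np.ones(len(Q),bool)
for i in range(15):
    A=np.c_[Q[w][:,:2],np.ones(w.sum())];k=np.linalg.lstsq(A,Q[w][:,2],rcond=None)[0]
    r=Q[:,2]-np.c_[Q[:,:2],np.ones(len(Q))]@k;w=(abs(r)<.005)if i>5 else (r<.006)&(r>-.01)
g=k[:2];print('slope angle',np.arctan(np.hypot(*g)),'yaw',np.degrees(np.arctan2(-g[1],-g[0])),w.sum(),len(Q))
rect=cv2.minAreaRect(Q[w][:,:2].astype(np.float32));print(rect);b=cv2.boxPoints(rect);print(np.c_[b,np.c_[b,np.ones(4)]@k])
h=Q[(r>.015)&(r<.035)];print('ridges',len(h),h.mean(0))
cv2.imwrite('pics/t1.png',cv2.resize(im[120:300,180:380],None,fx=3.3,fy=3.3,interpolation=cv2.INTER_CUBIC))
```

```text
slope angle 0.28313916316416676 yaw -21.722831253881033 7140 8630
((0.631639301776886, 0.04266439378261566), (0.2864949107170105, 0.22284385561943054), 68.54295349121094)
[[ 0.47553936 -0.04989634  0.16710851]
 [ 0.6829384  -0.13141343  0.10227141]
 [ 0.78773928  0.13522512  0.10265809]
 [ 0.58034021  0.21674222  0.1674952 ]]
ridges 789 [0.60749344 0.05141612 0.1656901 ]
```

View pics/t1.png

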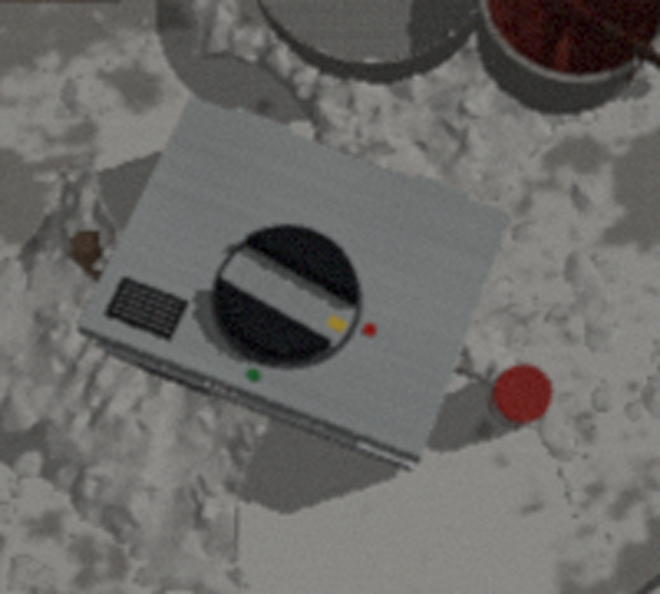

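The cover is ajar by about 0.28 rad with the housing turned −21.5°. The pad is at crop (148,307), the fastener at (288,296), and the yellow mark at (338,323) sits near the red dot at (369,329). I'll shut the fingers, rise, and turn the tool to line up with the slot.

```bash
python3 -m handwheel '[{"z":-1,"turn":-1},{"z":-1,"turn":-1},{"z":-0.5,"turn":-1},{"turn":-1},{"turn":-1}]' -1 40
for i in 1 ; do :; done
python3 -m handwheel '[{"turn":-1},{"turn":-1},{"turn":-1},{"turn":-1},{"turn":-1}]'
python3 -m handwheel '[{"turn":-1},{"turn":-1},{"turn":-1},{"turn":-1},{"turn":-1}]'
python3 -m handwheel '[{"turn":-1},{"turn":-1},{"turn":-1},{"turn":-1},{"turn":-1}]'
python3 -m handwheel '[{"turn":-1},{"turn":-1},{"turn":-1},{"turn":-1},{"turn":-1}]'
python3 -m handwheel '[{"turn":-1},{"turn":-0.5},{},{},{}]'
cat >> h.py <<'E'
from scipy.spatial.transform import Rotation as Rn
def to(p):
    s=read_state();R=Rn.from_quat(s['tcp_rot']).as_matrix()
    print('t',round(s['time_s'],2),'tcp',np.round(s['tcp_pos'],4),'F',np.round(s['wrist_force'],1),'yaw x',np.round(np.degrees(np.arctan2(R[1,0],R[0,0])),1),'shift units',np.round(R.T@(np.array(p)-s['tcp_pos'])/.03,2))
E
python3 -c "
from h import *
to([.593,.163,.22])"
```

```text
t 1.3 tcp [ 0.2505 -0.5176  0.1936] F [-0.1  0.7 -0.3] yaw x 25.8 shift units [ 20.16 -15.45  -0.88]invalid input at $[0]: expected keys x, y, z, turn
invalid input at $[0]: expected keys x, y, z, turn
invalid input at $[0]: expected keys x, y, z, turn
invalid input at $[0]: expected keys x, y, z, turn
invalid input at $[0]: expected keys x, y, z, turn
invalid input at $[0]: expected keys x, y, z, turn
```

```bash
python3 -m handwheel '[{"x":0,"y":0,"z":-1,"turn":-1},{"x":0,"y":0,"z":-1,"turn":-1},{"x":0,"y":0,"z":-0.5,"turn":-1},{"x":0,"y":0,"z":0,"turn":-1},{"x":0,"y":0,"z":0,"turn":-1}]' -1 40
python3 -m handwheel '[{"x":0,"y":0,"z":0,"turn":-1},{"x":0,"y":0,"z":0,"turn":-1},{"x":0,"y":0,"z":0,"turn":-1},{"x":0,"y":0,"z":0,"turn":-1},{"x":0,"y":0,"z":0,"turn":-1}]'
python3 -m handwheel '[{"x":0,"y":0,"z":0,"turn":-1},{"x":0,"y":0,"z":0,"turn":-1},{"x":0,"y":0,"z":0,"turn":-1},{"x":0,"y":0,"z":0,"turn":-1},{"x":0,"y":0,"z":0,"turn":-1}]'
python3 -m handwheel '[{"x":0,"y":0,"z":0,"turn":-1},{"x":0,"y":0,"z":0,"turn":-1},{"x":0,"y":0,"z":0,"turn":-1},{"x":0,"y":0,"z":0,"turn":-1},{"x":0,"y":0,"z":0,"turn":-1}]'
python3 -m handwheel '[{"x":0,"y":0,"z":0,"turn":-1},{"x":0,"y":0,"z":0,"turn":-1},{"x":0,"y":0,"z":0,"turn":-1},{"x":0,"y":0,"z":0,"turn":-1},{"x":0,"y":0,"z":0,"turn":-1}]'
python3 -m handwheel '[{"x":0,"y":0,"z":0,"turn":-1},{"x":0,"y":0,"z":0,"turn":-0.5},{"x":0,"y":0,"z":0,"turn":0},{"x":0,"y":0,"z":0,"turn":0},{"x":0,"y":0,"z":0,"turn":0}]'
python3 -c "
from h import *
to([.593,.163,.25])"
```

```text
time_s: 1.8
tcp_pos: [0.2507, -0.518, 0.2697]
tcp_rot: [0.902, 0.431, -0.0, 0.001]
wrist_force: [-0.3, -0.3, 0.2]
width: 0.0121
grip_force: 0.0
time_s: 2.3
tcp_pos: [0.2505, -0.5175, 0.2686]
tcp_rot: [0.788, 0.616, 0.0, -0.0]
wrist_force: [-0.2, -1.0, 0.2]
width: -0.0002
grip_force: 0.0
time_s: 2.8
tcp_pos: [0.2505, -0.5175, 0.2685]
tcp_rot: [0.636, 0.772, 0.0, -0.0]
wrist_force: [-0.3, -0.8, 0.3]
width: -0.0002
grip_force: 0.0
time_s: 3.3
tcp_pos: [0.2505, -0.5175, 0.2686]
tcp_rot: [0.454, 0.891, 0.0, -0.0]
wrist_force: [-0.7, -0.3, 0.5]
width: 0.0
grip_force: 0.0
time_s: 3.8
tcp_pos: [0.2505, -0.5175, 0.2686]
tcp_rot: [0.25, 0.968, 0.0, -0.0]
wrist_force: [0.0, -0.3, 0.3]
width: -0.0003
grip_force: 0.0
time_s: 4.3
tcp_pos: [0.2505, -0.5176, 0.2686]
tcp_rot: [0.188, 0.982, 0.0, -0.0]
wrist_force: [-0.9, 0.5, -0.1]
width: 0.0
grip_force: 0.0
t 4.3 tcp [ 0.2505 -0.5176  0.2686] F [-0.9  0.5 -0.1] yaw x 158.3 shift units [-2.21 25.3   0.62]
```

```bash
python3 -m handwheel '[{"x":-0.1,"y":1,"z":0,"turn":0},{"x":-0.1,"y":1,"z":0,"turn":0},{"x":-0.1,"y":1,"z":0,"turn":0},{"x":-0.1,"y":1,"z":0,"turn":0},{"x":-0.1,"y":1,"z":0,"turn":0}]'|head -2
python3 -m handwheel '[{"x":-0.1,"y":1,"z":0,"turn":0},{"x":-0.1,"y":1,"z":0,"turn":0},{"x":-0.1,"y":1,"z":0,"turn":0},{"x":-0.1,"y":1,"z":0,"turn":0},{"x":-0.1,"y":1,"z":0,"turn":0}]'|head -2
python3 -m handwheel '[{"x":-0.1,"y":1,"z":0,"turn":0},{"x":-0.1,"y":1,"z":0,"turn":0},{"x":-0.1,"y":1,"z":0,"turn":0},{"x":-0.1,"y":1,"z":0,"turn":0},{"x":-0.1,"y":1,"z":0,"turn":0}]'|head -2
python3 -m handwheel '[{"x":-0.1,"y":1,"z":0,"turn":0},{"x":-0.1,"y":1,"z":0,"turn":0},{"x":-0.1,"y":1,"z":0,"turn":0},{"x":-0.1,"y":1,"z":0,"turn":0},{"x":-0.1,"y":1,"z":0,"turn":0}]'|head -2
python3 -c "
from h import *
to([.593,.163,.25])"
```

```text
time_s: 4.8
tcp_pos: [0.3203, -0.3827, 0.2687]
time_s: 5.3
tcp_pos: [0.3896, -0.2487, 0.2688]
time_s: 5.8
tcp_pos: [0.459, -0.1148, 0.2688]
time_s: 6.3
tcp_pos: [0.5283, 0.0191, 0.2687]
t 6.3 tcp [0.5283 0.0191 0.2687] F [-0.5  0.7 -0.8] yaw x 158.3 shift units [-0.23  5.26  0.62]
```

```bash
python3 -m handwheel '[{"x":0,"y":1,"z":0,"turn":0},{"x":-0.1,"y":1,"z":0,"turn":0},{"x":-0.1,"y":1,"z":0,"turn":0},{"x":0,"y":1,"z":0,"turn":0},{"x":0,"y":1,"z":0,"turn":0}]'|head -2
python3 -m handwheel '[{"x":0,"y":0.25,"z":0.5,"turn":0},{"x":0,"y":0,"z":1,"turn":0},{"x":0,"y":0,"z":1,"turn":0},{"x":0,"y":0,"z":0.4,"turn":0},{"x":0,"y":0,"z":0,"turn":0}]'
python3 -m handwheel '[{"x":0,"y":0,"z":0.3,"turn":0},{"x":0,"y":0,"z":0.3,"turn":0},{"x":0,"y":0,"z":0.3,"turn":0},{"x":0,"y":0,"z":0.3,"turn":0},{"x":0,"y":0,"z":0.3,"turn":0}]'
```

```text
time_s: 6.8
tcp_pos: [0.5892, 0.1562, 0.2686]
time_s: 7.3
tcp_pos: [0.5894, 0.161, 0.179]
tcp_rot: [0.188, 0.982, -0.001, -0.003]
wrist_force: [0.6, 0.4, -0.4]
width: -0.0002
grip_force: 0.0
time_s: 7.8
tcp_pos: [0.5916, 0.162, 0.1361]
tcp_rot: [0.188, 0.982, 0.0, 0.0]
wrist_force: [0.2, 0.5, -0.2]
width: 0.0001
grip_force: 0.0
```

Run:
```python
from h import *
im,d=capture('scene');a=im[110:270,180:390]
im2,d2=capture('top');b=im2[120:280,180:390]
cv2.imwrite('pics/t2.png',cv2.resize(np.vstack([a,b]),None,fx=1.85*1,fy=1.85,interpolation=cv2.INTER_CUBIC))
to([0,0,0])
```

```text
t 7.9 tcp [0.5903 0.1618 0.1349] F [ 0.8 -0.3  0.8] yaw x 158.3 shift units [ 16.28 -12.27   4.56]
```

View pics/t2.png

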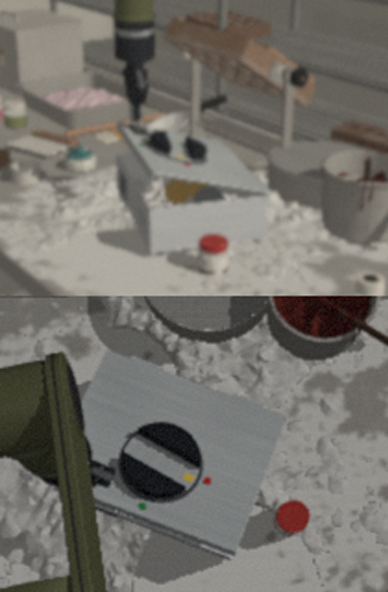

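```bash
cat >> h.py <<'E'
def plane(cam):
    im,d=capture(cam);P=pts(cam,d);r=cut_out(cam,'cover')
    m=r[0]['pixels']&(d>0);m=cv2.erode(m.astype(np.uint8),np.ones((3,3)))>0;Q=P[m];Q=Q[(Q[:,2]>.09)&(Q[:,2]<.2)];w=np.ones(len(Q),bool)
    for i in range(20):
        A=np.c_[Q[w][:,:2],np.ones(w.sum())];k=np.linalg.lstsq(A,Q[w][:,2],rcond=None)[0]
        q=Q[:,2]-np.c_[Q[:,:2],np.ones(len(Q))]@k;w=(abs(q)<.004)if i>8 else (q<.006)&(q>-.01)
    print(cam,'angle',np.arctan(np.hypot(*k[:2])).round(4),'yaw',np.degrees(np.arctan2(-k[1],-k[0])).round(1),w.sum(),len(Q),'z@(.6037,.0537)',(k@[.6037,.0537,1]).round(4))
    return im,d,P,Q,w,k
E
python3 - <<'E'
from h import *
im,d,P,Q,w,k=plane('top')
np.set_printoptions(precision=3,suppress=True)
print(k@[.59,.162,1])
# wrist-ish: lists of pixels around finger
u,v=180+105/1.85,120+(475-296)/1.85
print(u,v)
for dv in range(-6,7,3): print([tuple(P[int(v+dv),int(u+du)].round(3)) for du in(-12,-8,-4,0,4,8)])
E
```

```text
top angle 0.282 yaw -21.5 5489 7065 z@(.6037,.0537) 0.1434
0.1586584288840748
236.75675675675674 216.75675675675677
[(np.float64(0.538), np.float64(0.095), np.float64(0.564)), (np.float64(0.58), np.float64(0.128), np.float64(0.306)), (np.float64(0.604), np.float64(0.14), np.float64(0.157)), (np.float64(0.605), np.float64(0.131), np.float64(0.15)), (np.float64(0.605), np.float64(0.12), np.float64(0.151)), (np.float64(0.605), np.float64(0.11), np.float64(0.153))]
[(np.float64(0.532), np.float64(0.093), np.float64(0.573)), (np.float64(0.575), np.float64(0.13), np.float64(0.294)), (np.float64(0.578), np.float64(0.123), np.float64(0.278)), (np.float64(0.58), np.float64(0.116), np.float64(0.263)), (np.float64(0.579), np.float64(0.106), np.float64(0.268)), (np.float64(0.597), np.float64(0.11), np.float64(0.153))]
[(np.float64(0.526), np.float64(0.092), np.float64(0.578)), (np.float64(0.534), np.float64(0.094), np.float64(0.526)), (np.float64(0.571), np.float64(0.123), np.float64(0.277)), (np.float64(0.572), np.float64(0.115), np.float64(0.268)), (np.float64(0.573), np.float64(0.106), np.float64(0.264)), (np.float64(0.589), np.float64(0.11), np.float64(0.154))]
[(np.float64(0.52), np.float64(0.091), np.float64(0.586)), (np.float64(0.528), np.float64(0.093), np.float64(0.535)), (np.float64(0.566), np.float64(0.125), np.float64(0.263)), (np.float64(0.565), np.float64(0.115), np.float64(0.268)), (np.float64(0.581), np.float64(0.119), np.float64(0.157)), (np.float64(0.581), np.float64(0.109), np.float64(0.154))]
[(np.float64(0.514), np.float64(0.09), np.float64(0.594)), (np.float64(0.521), np.float64(0.091), np.float64(0.542)), (np.float64(0.572), np.float64(0.139), np.float64(0.164)), (np.float64(0.559), np.float64(0.115), np.float64(0.265)), (np.float64(0.573), np.float64(0.119), np.float64(0.16)), (np.float64(0.573), np.float64(0.109), np.float64(0.159))]
```

Run:
```python
from h import *
np.set_printoptions(precision=3,suppress=True)
im,d,P,Q,w,k=plane('scene')
rect=cv2.minAreaRect(Q[w][:,:2].astype(np.float32));print(cv2.boxPoints(rect),k@[.59,.162,1])
for z0 in np.arange(.14,.32,.02):
    m=(P[...,2]>z0)&(P[...,2]<z0+.02)&(abs(P[...,0]-.59)<.09)&(abs(P[...,1]-.16)<.09)&(im.max(-1)<70)
    if m.sum():print('dark',z0.round(2),m.sum(),np.median(P[m],0),P[m].min(0),P[m].max(0))
c=get_calibration('wrist');print(c);im,d=capture('wrist');cv2.imwrite('pics/w1.png',im)
```

```text
scene angle 0.2822 yaw -21.9 939 1291 z@(.6037,.0537) 0.1433
[[ 0.473 -0.06 ]
 [ 0.672 -0.134]
 [ 0.769  0.127]
 [ 0.57   0.201]] 0.15868676335823578
dark 0.14 4 [0.561 0.075 0.159] [0.556 0.07  0.145] [0.642 0.083 0.16 ]
dark 0.16 11 [0.577 0.073 0.174] [0.56  0.07  0.161] [0.589 0.158 0.178]
dark 0.18 13 [0.584 0.152 0.189] [0.578 0.148 0.182] [0.591 0.159 0.2  ]
dark 0.2 17 [0.582 0.15  0.21 ] [0.575 0.141 0.2  ] [0.59  0.172 0.22 ]
dark 0.22 48 [0.577 0.133 0.229] [0.559 0.118 0.221] [0.59  0.191 0.239]
dark 0.24 64 [0.571 0.131 0.25 ] [0.559 0.103 0.24 ] [0.602 0.222 0.26 ]
dark 0.26 58 [0.572 0.137 0.27 ] [0.555 0.103 0.26 ] [0.6   0.217 0.28 ]
dark 0.28 51 [0.576 0.131 0.287] [0.566 0.118 0.28 ] [0.604 0.193 0.3  ]
dark 0.3 107 [0.569 0.132 0.311] [0.552 0.12  0.3  ] [0.609 0.178 0.32 ]
{'vfov': 65.05263596052967, 'cx': 281.7535695522253, 'cy': 207.27090648482732, 'position': array([0.529, 0.186, 0.317]), 'rotation': array([-0.11 , -0.075,  0.557,  0.82 ])}
```

View pics/w1.png

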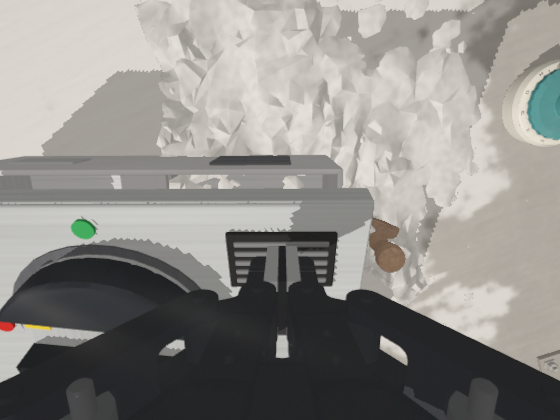

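Run:
```python
from h import *
np.set_printoptions(precision=3,suppress=True)
c=get_calibration('wrist');im,d=capture('wrist');P=pts('wrist',d,c)
for v,u in((238,240),(280,240),(238,282),(250,272),(250,282),(250,292),(260,275),(260,290),(275,275),(275,290),(215,200),(215,330),(330,180),(193,330),(229,83)): print(v,u,d[v,u].round(3),P[v,u],im[v,u])
to([0,0,0]);s=read_state();print(s['q'],s['tcp_rot'])
```

```text
238 240 0.164 [0.576 0.146 0.163] [46 48 50]
280 240 0.177 [0.6   0.134 0.157] [136 138 139]
238 282 0.165 [0.584 0.165 0.163] [46 48 49]
250 272 0.143 [0.58  0.162 0.184] [114 116 116]
250 282 0.143 [0.581 0.166 0.184] [34 34 33]
250 292 0.144 [0.583 0.17  0.184] [114 116 116]
260 275 0.134 [0.581 0.163 0.194] [114 116 116]
260 290 0.134 [0.583 0.169 0.194] [114 116 116]
275 275 0.121 [0.58  0.163 0.208] [114 116 116]
275 290 0.121 [0.582 0.169 0.208] [115 117 116]
215 200 0.159 [0.557 0.133 0.164] [198 201 202]
215 330 0.161 [0.581 0.191 0.163] [134 137 137]
330 180 0.092 [0.572 0.139 0.238] [43 40 40]
193 330 0.165 [0.572 0.195 0.156] [121 123 123]
229 83 0.162 [0.543 0.076 0.164] [ 94 171  68]
t 8.2 tcp [0.592 0.162 0.137] F [-0.1 -0.  -0.5] yaw x 158.3 shift units [ 16.35 -12.31   4.55]
[ 0.198  0.405  1.502  0.     1.234 -0.994] [0.188 0.982 0.    0.   ]
```

Every camera puts the fingertips about 20 mm above the pad, and no force shows. I'll keep going down gently and watch the force.

```bash
for k in 1; do python3 -m handwheel '[{"x":0,"y":0,"z":0.2,"turn":0},{"x":0,"y":0,"z":0.2,"turn":0},{"x":0,"y":0,"z":0.2,"turn":0},{"x":0,"y":0,"z":0.1,"turn":0},{"x":0,"y":0,"z":0,"turn":0}]'; done
python3 - <<'E'
from h import *
np.set_printoptions(precision=3,suppress=True)
plane('top')
c=get_calibration('wrist');im,d=capture('wrist');P=pts('wrist',d,c);cv2.imwrite('pics/w2.png',cv2.resize(im[140:340,150:420],None,fx=2.5,fy=2.5))
for v in range(225,275,4):print(v,P[v,272],P[v,245],im[v,272])
to([0,0,0])
E
```

```text
time_s: 8.7
tcp_pos: [0.5911, 0.162, 0.1148]
tcp_rot: [0.188, 0.982, -0.0, -0.001]
wrist_force: [0.9, -0.3, -0.1]
width: 0.0002
grip_force: 0.0Traceback (most recent call last):
  File "<stdin>", line 3, in <module>
  File "h.py", line 15, in plane
    m=r[0]['pixels']&(d>0);m=cv2.erode(m.astype(np.uint8),np.ones((3,3)))>0;Q=P[m];Q=Q[(Q[:,2]>.09)&(Q[:,2]<.2)];w=np.ones(len(Q),bool)
      ~^^^
IndexError: list index out of range
```

Run:
```python
from h import *
np.set_printoptions(precision=3,suppress=True)
try: plane('scene')
except Exception as e: print(e)
c=get_calibration('wrist');im,d=capture('wrist');P=pts('wrist',d,c);cv2.imwrite('pics/w2.png',cv2.resize(im[140:340,150:420],None,fx=2.5,fy=2.5))
print(c)
for v in range(225,275,4):print(v,P[v,272],P[v,245],im[v,272])
to([0,0,0])
```

```text
list index out of range
{'vfov': 65.05263596052967, 'cx': 281.7535695522253, 'cy': 207.27090648482732, 'position': array([0.529, 0.186, 0.296]), 'rotation': array([-0.11 , -0.075,  0.557,  0.82 ])}
225 [0.572 0.164 0.152] [0.568 0.152 0.15 ] [193 197 198]
229 [0.574 0.163 0.15 ] [0.569 0.152 0.151] [193 197 197]
233 [0.576 0.162 0.15 ] [0.572 0.151 0.15 ] [ 98 101 101]
237 [0.577 0.162 0.153] [0.572 0.151 0.153] [40 40 42]
241 [0.579 0.161 0.153] [0.574 0.15  0.154] [33 35 35]
245 [0.581 0.161 0.153] [0.576 0.149 0.153] [95 96 97]
249 [0.58  0.161 0.16 ] [0.578 0.148 0.153] [115 116 116]
253 [0.579 0.162 0.167] [0.58  0.147 0.151] [115 116 116]
257 [0.58  0.162 0.17 ] [0.582 0.146 0.151] [114 116 116]
261 [0.58  0.162 0.173] [0.585 0.145 0.15 ] [114 116 116]
265 [0.58  0.162 0.177] [0.586 0.144 0.15 ] [115 116 117]
269 [0.58  0.162 0.181] [0.589 0.143 0.15 ] [114 116 116]
273 [0.58  0.162 0.184] [0.591 0.142 0.148] [115 116 116]
t 8.95 tcp [0.592 0.162 0.116] F [ 0.9  0.  -0.1] yaw x 158.3 shift units [ 16.34 -12.3    3.85]
```

View pics/w2.png

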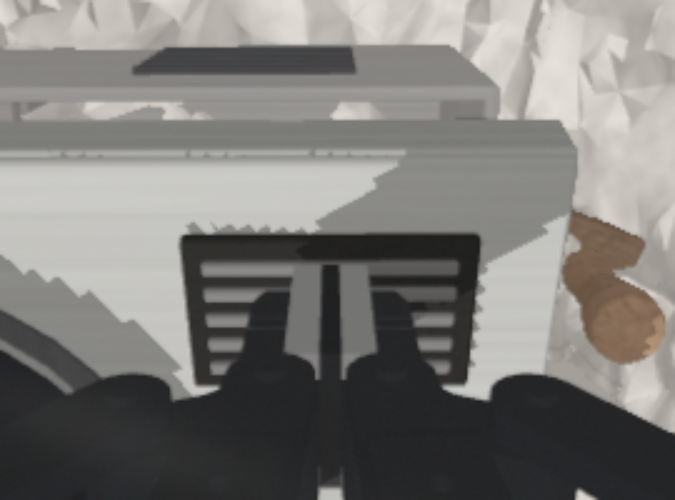

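The tip (crop 330,270) is now on the pad and the cover has started down. The reported TCP z is about 37 mm below the tip, so contact force and vision will decide when to stop.

```bash
python3 -m handwheel '[{"x":0,"y":0,"z":0.15,"turn":0},{"x":0,"y":0,"z":0.15,"turn":0},{"x":0,"y":0,"z":0.15,"turn":0},{"x":0,"y":0,"z":0.15,"turn":0},{"x":0,"y":0,"z":0.15,"turn":0}]'
python3 - <<'E'
from h import *
np.set_printoptions(precision=3,suppress=True)
c=get_calibration('wrist');im,d=capture('wrist');P=pts('wrist',d,c);cv2.imwrite('pics/w3.png',im)
for n in('cover','cover_pad'):
  for r in cut_out('wrist',n)[:1]:
    m=r['pixels'];print(n,r['conf'],m.sum(),np.median(P[m],0))
for v in range(225,275,6):print(v,P[v,272],P[v,245],im[v,272])
to([0,0,0])
E
```

```text
time_s: 9.45
tcp_pos: [0.5912, 0.1621, 0.0926]
tcp_rot: [0.188, 0.982, -0.0, -0.0]
wrist_force: [-2.2, 0.5, 3.5]
width: -0.0003
grip_force: 1.4
cover 0.91 47582 [0.565 0.104 0.129]
cover_pad 0.67 48151 [0.565 0.105 0.129]
225 [0.572 0.164 0.129] [0.567 0.153 0.13 ] [130 133 132]
231 [0.573 0.164 0.132] [0.569 0.152 0.131] [46 47 49]
237 [0.576 0.163 0.132] [0.572 0.151 0.131] [64 64 64]
243 [0.579 0.162 0.131] [0.574 0.15  0.131] [77 77 79]
249 [0.579 0.162 0.138] [0.577 0.149 0.131] [115 116 116]
255 [0.579 0.162 0.144] [0.58  0.148 0.131] [115 116 116]
261 [0.579 0.162 0.15 ] [0.583 0.146 0.131] [115 117 117]
267 [0.58  0.162 0.156] [0.586 0.145 0.13 ] [115 116 116]
273 [0.579 0.162 0.161] [0.588 0.144 0.132] [115 117 117]
t 9.6 tcp [0.592 0.162 0.092] F [-0.1  0.2  0.1] yaw x 158.3 shift units [ 16.34 -12.29   3.09]
```

```bash
python3 -m handwheel '[{"x":0,"y":0,"z":0.15,"turn":0},{"x":0,"y":0,"z":0.15,"turn":0},{"x":0,"y":0,"z":0.15,"turn":0},{"x":0,"y":0,"z":0.1,"turn":0},{"x":0,"y":0,"z":0.05,"turn":0}]'|egrep 'tcp_pos|force'
python3 -m handwheel '[{"x":0,"y":0,"z":0.05,"turn":0},{"x":0,"y":0,"z":0.05,"turn":0},{"x":0,"y":0,"z":0.05,"turn":0},{"x":0,"y":0,"z":0.03,"turn":0},{"x":0,"y":0,"z":0,"turn":0}]'|egrep 'tcp_pos|force'
python3 - <<'E'
from h import *
np.set_printoptions(precision=3,suppress=True)
c=get_calibration('wrist');im,d=capture('wrist');P=pts('wrist',d,c)
for v in range(225,255,6):print(v,P[v,272],P[v,245])
E
```

```text
tcp_pos: [0.5912, 0.1621, 0.0746]
wrist_force: [-1.7, 0.0, 2.7]
grip_force: 1.3
tcp_pos: [0.5919, 0.1618, 0.0695]
wrist_force: [0.0, 0.1, 0.2]
grip_force: 0.0
225 [0.572 0.165 0.108] [0.567 0.153 0.108]
231 [0.574 0.163 0.108] [0.57  0.152 0.108]
237 [0.577 0.162 0.107] [0.573 0.15  0.106]
243 [0.579 0.161 0.109] [0.575 0.15  0.107]
249 [0.58  0.162 0.116] [0.578 0.148 0.107]
```

```bash
python3 -m handwheel '[{"x":0,"y":0,"z":0.04,"turn":0},{"x":0,"y":0,"z":0.04,"turn":0},{"x":0,"y":0,"z":0.03,"turn":0},{"x":0,"y":0,"z":0,"turn":0},{"x":0,"y":0,"z":0,"turn":0}]'|egrep 'tcp_pos|force'
python3 -m handwheel '[{"x":0,"y":0,"z":0.04,"turn":0},{"x":0,"y":0,"z":0.03,"turn":0},{"x":0,"y":0,"z":0,"turn":0},{"x":0,"y":0,"z":0,"turn":0},{"x":0,"y":0,"z":0,"turn":0}]'|egrep 'tcp_pos|force'
```

```text
tcp_pos: [0.5924, 0.1618, 0.0692]
wrist_force: [-5.6, -0.6, 16.2]
grip_force: 8.1
tcp_pos: [0.5925, 0.1619, 0.0691]
wrist_force: [-7.7, -1.4, 27.0]
grip_force: 13.6
```

```bash
python3 -m handwheel '[{"x":0,"y":0,"z":-0.3,"turn":0},{"x":0,"y":0,"z":-1,"turn":0},{"x":0,"y":0,"z":-1,"turn":0},{"x":1,"y":-1,"z":-0.7,"turn":0},{"x":1,"y":-1,"z":0,"turn":0}]'|egrep 'tcp_pos|force'
python3 -m handwheel '[{"x":0.7,"y":-1,"z":0,"turn":0},{"x":0,"y":-0.3,"z":0,"turn":0},{"x":0,"y":0,"z":0,"turn":0},{"x":0,"y":0,"z":0,"turn":0},{"x":0,"y":0,"z":0,"turn":0}]'|egrep 'tcp_pos|force'
python3 - <<'E'
from h import *
np.set_printoptions(precision=3,suppress=True)
c=get_calibration('wrist');im,d=capture('wrist');P=pts('wrist',d,c);cv2.imwrite('pics/w4.png',im);np.savez('w4.npz',P=P,im=im)
h=cv2.cvtColor(im,cv2.COLOR_BGR2HSV);S=(h[...,1]>120)&(h[...,2]>60)&(P[...,2]>.095)&(P[...,2]<.125)
for n,a,b in(('yel',18,35),('green',50,80),('red',0,8)):
    m=S&(h[...,0]>=a)&(h[...,0]<=b);print(n,m.sum(),np.median(P[m],0) if m.sum() else '')
m=(P[...,2]>.118)&(P[...,2]<.135);print('ridge',m.sum(),P[m].min(0),P[m].max(0),P[m].mean(0))
m=cut_out('wrist','cover');print(len(m))
to([0,0,0])
E
```

```text
tcp_pos: [0.5171, 0.1286, 0.1574]
wrist_force: [-0.7, -0.8, 0.1]
grip_force: 0.0
tcp_pos: [0.4816, 0.1004, 0.1544]
wrist_force: [0.1, 0.5, -0.2]
grip_force: 0.0
yel 0 
green 0 
red 0 
ridge 236 [0.562 0.058 0.125] [0.583 0.071 0.129] [0.571 0.065 0.127]
1
t 12.75 tcp [0.481 0.1   0.154] F [ 0.2 -1.1  0. ] yaw x 158.4 shift units [13.67 -9.03  5.13]
```

View pics/w4.png

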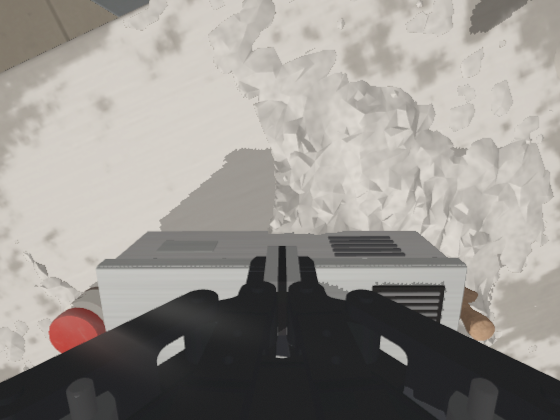

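The view faces the front, so the fastener is hidden behind the gripper. I'll move back over the rear of the cover so the wrist camera looks straight down on it.

```bash
python3 -m handwheel '[{"x":-1,"y":0,"z":0,"turn":0},{"x":-1,"y":0,"z":0,"turn":0},{"x":-1,"y":0,"z":0,"turn":0},{"x":-1,"y":0,"z":0,"turn":0},{"x":-1,"y":0,"z":0,"turn":0}]'|egrep 'tcp_pos|force'
python3 -m handwheel '[{"x":-1,"y":0,"z":0,"turn":0},{"x":-0.8,"y":0,"z":0,"turn":0},{"x":0,"y":0,"z":0,"turn":0},{"x":0,"y":0,"z":0,"turn":0},{"x":0,"y":0,"z":0,"turn":0}]'|egrep 'tcp_pos|force'
python3 - <<'E'
from h import *
np.set_printoptions(precision=3,suppress=True)
c=get_calibration('wrist');im,d=capture('wrist');P=pts('wrist',d,c);cv2.imwrite('pics/w5.png',im);np.savez('w5.npz',P=P,im=im)
h=cv2.cvtColor(im,cv2.COLOR_BGR2HSV);S=(h[...,1]>100)&(h[...,2]>50)&(P[...,2]>.095)&(P[...,2]<.125)
for n,a,b in(('yel',18,35),('green',50,80),('red',0,8)):
    m=S&(h[...,0]>=a)&(h[...,0]<=b);print(n,m.sum(),np.median(P[m],0) if m.sum() else '')
m=(P[...,2]>.119)&(P[...,2]<.135)&(P[...,0]<.67);print('ridge',m.sum(),P[m].min(0),P[m].max(0),P[m].mean(0))
Z=P[...,2];m=(Z>.095)&(Z<.107)&(P[...,0]>.4);A=np.c_[P[m][:,:2],np.ones(m.sum())];k=np.linalg.lstsq(A,P[m][:,2],rcond=None)[0];print('plane',k)
to([0,0,0])
E
```

```text
tcp_pos: [0.6209, 0.0445, 0.1537]
wrist_force: [0.3, -0.5, -0.4]
grip_force: 0.0
tcp_pos: [0.6681, 0.0253, 0.1537]
wrist_force: [-0.2, 0.3, 0.1]
grip_force: 0.0
yel 347 [0.576 0.015 0.11 ]
green 0 
red 228 [ 0.574 -0.012  0.106]
ridge 15250 [ 0.544 -0.002  0.119] [0.654 0.108 0.13 ] [0.595 0.055 0.127]
plane [-0.001  0.002  0.105]
t 13.8 tcp [0.668 0.025 0.154] F [ 1.   0.1 -0.8] yaw x 158.4 shift units [20.38 -8.99  5.17]
```

View pics/w5.png

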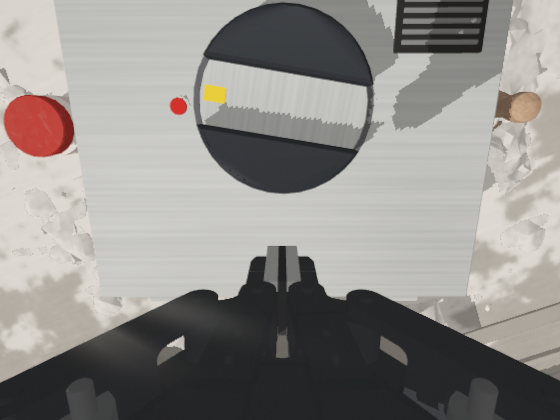

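Cover is flat. The disc's axis is at (0.599, 0.053), and the yellow mark at px (215,94) puts the slot about 10° past the red dot. I'll line up over the right end of the slot.

```bash
python3 -m handwheel '[{"x":0,"y":0,"z":0,"turn":1},{"x":0,"y":0,"z":0,"turn":1},{"x":0.9,"y":-0.6,"z":0,"turn":0},{"x":0.9,"y":-0.6,"z":0,"turn":0},{"x":0.64,"y":-0.38,"z":0,"turn":0}]'|egrep 'tcp_pos|force'
python3 -m handwheel '[{"x":0,"y":0,"z":0.3,"turn":0},{"x":0,"y":0,"z":0.3,"turn":0},{"x":0,"y":0,"z":0,"turn":0},{"x":0,"y":0,"z":0,"turn":0},{"x":0,"y":0,"z":0,"turn":0}]'|egrep 'tcp_pos|force'
python3 - <<'E'
from h import *
to([.581,.023,.077])
E
```

```text
tcp_pos: [0.5786, 0.0232, 0.1544]
wrist_force: [-0.2, -0.5, -0.1]
grip_force: 0.0
tcp_pos: [0.5831, 0.0227, 0.1362]
wrist_force: [-0.0, 0.0, 0.3]
grip_force: 0.0
t 14.8 tcp [0.5831 0.0227 0.1362] F [-0.   0.   0.3] yaw x 148.3 shift units [ 0.07 -0.03  1.97]
```

Aligned; going down into the slot.

```bash
python3 -m handwheel '[{"x":0.06,"y":0,"z":0.4,"turn":0},{"x":0,"y":0,"z":0.4,"turn":0},{"x":0,"y":0,"z":0.4,"turn":0},{"x":0,"y":0,"z":0.3,"turn":0},{"x":0,"y":0,"z":0,"turn":0}]'|egrep 'tcp_pos|force'
python3 -m handwheel '[{"x":0,"y":0,"z":0.2,"turn":0},{"x":0,"y":0,"z":0.2,"turn":0},{"x":0,"y":0,"z":0.04,"turn":0},{"x":0,"y":0,"z":0,"turn":0},{"x":0,"y":0,"z":0,"turn":0}]'|egrep 'tcp_pos|force'
python3 - <<'E'
from h import *
to([.581,.023,.077])
np.set_printoptions(precision=3,suppress=True)
c=get_calibration('wrist');im,d=capture('wrist');P=pts('wrist',d,c);cv2.imwrite('pics/w6.png',im)
for v in range(235,275,5):print(v,P[v,270],P[v,282],P[v,294])
E
```

```text
tcp_pos: [0.5789, 0.0237, 0.0891]
wrist_force: [-0.7, 0.8, -0.7]
grip_force: 0.0
tcp_pos: [0.5808, 0.0236, 0.0784]
wrist_force: [-0.3, 0.6, -0.7]
grip_force: 0.0
t 15.8 tcp [0.5808 0.0236 0.0784] F [-0.3  0.6 -0.7] yaw x 148.3 shift units [-0.02 -0.01  0.05]
235 [0.567 0.025 0.11 ] [0.57 0.03 0.11] [0.573 0.035 0.111]
240 [0.569 0.023 0.109] [0.572 0.028 0.109] [0.575 0.033 0.11 ]
245 [0.572 0.022 0.109] [0.575 0.027 0.109] [0.577 0.032 0.11 ]
250 [0.569 0.024 0.125] [0.571 0.029 0.124] [0.574 0.034 0.125]
255 [0.568 0.025 0.131] [0.571 0.029 0.131] [0.574 0.033 0.13 ]
260 [0.569 0.025 0.135] [0.571 0.029 0.135] [0.573 0.033 0.136]
265 [0.568 0.025 0.141] [0.571 0.029 0.139] [0.573 0.033 0.141]
270 [0.569 0.025 0.145] [0.571 0.029 0.144] [0.573 0.033 0.145]
```

View pics/w6.png

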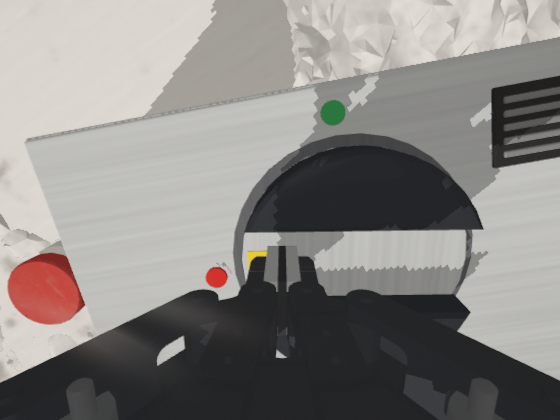

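The tip is in the slot at px (282,250), beside the yellow mark. Now I'll sweep it along the arc, turning with the slot.

```bash
python3 -m handwheel '[{"x":0.15,"y":0,"z":0,"turn":0},{"x":0.1,"y":0,"z":0,"turn":0},{"x":0.1,"y":0.005,"z":0,"turn":1},{"x":0.1,"y":0.005,"z":0,"turn":1},{"x":0.1,"y":0.005,"z":0,"turn":1}]'|egrep 'tcp_pos|force'
python3 -m handwheel '[{"x":0.1,"y":0.005,"z":0,"turn":1},{"x":0.1,"y":0.005,"z":0,"turn":1},{"x":0.1,"y":0.005,"z":0,"turn":1},{"x":0.1,"y":0.005,"z":0,"turn":1},{"x":0.1,"y":0.005,"z":0,"turn":1}]'|egrep 'tcp_pos|force'
python3 - <<'E'
from h import *
s=read_state();v=s['tcp_pos'][:2]-[.599,.053];to([0,0,0]);print('r',np.hypot(*v),'tip fastener angle deg',(-111.5-np.degrees(np.arctan2(v[1],v[0])))%360)
E
```

```text
tcp_pos: [0.5687, 0.0329, 0.0785]
wrist_force: [3.6, -2.3, -2.6]
grip_force: 1.8
tcp_pos: [0.5623, 0.0455, 0.0788]
wrist_force: [4.7, -2.3, -1.9]
grip_force: 2.1
t 16.85 tcp [0.5623 0.0455 0.0788] F [ 4.7 -2.3 -1.9] yaw x 108.1 shift units [  4.4  -18.3    2.53]
r 0.03743183451419007 tip fastener angle deg 56.882296177818034
```

```bash
python3 -m handwheel '[{"x":0.1,"y":0.005,"z":0,"turn":1},{"x":0.1,"y":0.005,"z":0,"turn":1},{"x":0.1,"y":0.01,"z":0,"turn":1},{"x":0.1,"y":0.01,"z":0,"turn":1},{"x":0.1,"y":0.01,"z":0,"turn":1}]'|egrep 'tcp_pos|force'
python3 -m handwheel '[{"x":0.1,"y":0.01,"z":0,"turn":1},{"x":0.1,"y":0.01,"z":0,"turn":1},{"x":0.1,"y":0.01,"z":0,"turn":1},{"x":0,"y":0,"z":0,"turn":0},{"x":0,"y":0,"z":0,"turn":0}]'|egrep 'tcp_pos|force'
python3 - <<'E'
from h import *
s=read_state();v=s['tcp_pos'][:2]-[.599,.053];to([0,0,0]);print('r',np.hypot(*v),'tip fastener angle deg',(-111.5-np.degrees(np.arctan2(v[1],v[0])))%360)
E
```

```text
tcp_pos: [0.5611, 0.0598, 0.0788]
wrist_force: [3.8, -4.5, -1.7]
grip_force: 2.3
tcp_pos: [0.5621, 0.069, 0.0784]
wrist_force: [1.9, -3.6, -0.9]
grip_force: 1.7
t 17.85 tcp [0.5621 0.069  0.0784] F [ 1.9 -3.6 -0.9] yaw x 68.4 shift units [ -9.02 -16.58   2.59]
r 0.040247022994401464 tip fastener angle deg 91.87539801076264
```

```bash
python3 -m handwheel '[{"x":0.08,"y":0.02,"z":0,"turn":0},{"x":0.08,"y":0.02,"z":0,"turn":0},{"x":0.06,"y":0.02,"z":0,"turn":0},{"x":0,"y":0,"z":0,"turn":0},{"x":0,"y":0,"z":0,"turn":0}]'|egrep 'tcp_pos|force'
python3 -m handwheel '[{"x":0.04,"y":0.01,"z":0,"turn":0},{"x":0.04,"y":0.01,"z":0,"turn":0},{"x":0.04,"y":0,"z":0,"turn":0},{"x":0,"y":0,"z":0,"turn":0},{"x":0,"y":0,"z":0,"turn":0}]'|egrep 'tcp_pos|force'
```

```text
tcp_pos: [0.5654, 0.0748, 0.0782]
wrist_force: [2.4, -3.8, -0.0]
grip_force: 1.6
tcp_pos: [0.5667, 0.0761, 0.0781]
wrist_force: [0.8, -8.6, 1.8]
grip_force: 4.3
```

```bash
python3 -m handwheel '[{"x":0.05,"y":0,"z":0,"turn":0},{"x":0.04,"y":0,"z":0,"turn":0},{"x":0,"y":0,"z":0,"turn":0},{"x":0,"y":0,"z":0,"turn":0},{"x":0,"y":0,"z":0,"turn":0}]'|egrep 'tcp_pos|force'
python3 - <<'E'
from h import *
to([0,0,0])
im,d=capture('wrist');cv2.imwrite('pics/w7.png',im)
E
```

```text
tcp_pos: [0.5667, 0.0762, 0.0781]
wrist_force: [-1.4, -16.3, 4.8]
grip_force: 7.7
t 19.35 tcp [0.5667 0.0762 0.0781] F [ -1.4 -16.3   4.8] yaw x 68.4 shift units [ -9.29 -16.63   2.68]
```

View pics/w7.png

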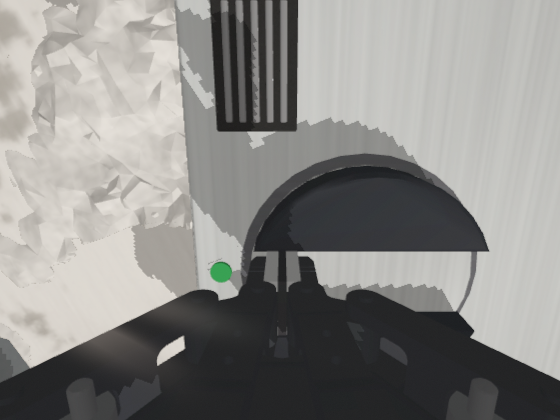

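The slot edge runs straight toward the green dot at (221,272) and the force climbs without motion, so the fastener is at its stop. I'll back off the ridge and rise clear.

```bash
python3 -m handwheel '[{"x":-0.15,"y":0,"z":0,"turn":0},{"x":-0.15,"y":0,"z":0,"turn":0},{"x":0,"y":0,"z":-0.5,"turn":0},{"x":0,"y":0,"z":-1,"turn":0},{"x":0,"y":0,"z":-1,"turn":0}]'|egrep 'tcp_pos|force'
python3 -m handwheel '[{"x":0,"y":-1,"z":-1,"turn":0},{"x":0,"y":-1,"z":-0.5,"turn":0},{"x":0,"y":-1,"z":0,"turn":0},{"x":0,"y":-1,"z":0,"turn":0},{"x":0,"y":0,"z":0,"turn":0}]'|egrep 'tcp_pos|force'
python3 -m handwheel '[{"x":0,"y":0,"z":0,"turn":0},{"x":0,"y":0,"z":0,"turn":0},{"x":0,"y":0,"z":0,"turn":0},{"x":0,"y":0,"z":0,"turn":0},{"x":0,"y":0,"z":0,"turn":0}]'|egrep 'tcp_pos|force'
python3 - <<'E'
from h import *
to([0,0,0])
im,d=capture('wrist');a=im
cv2.imwrite('pics/f1.png',a)
E
```

```text
tcp_pos: [0.5635, 0.0734, 0.1529]
wrist_force: [0.7, -0.7, 0.5]
grip_force: 0.0
tcp_pos: [0.4482, 0.1184, 0.1978]
wrist_force: [0.6, -0.7, 0.3]
grip_force: 0.0
tcp_pos: [0.4541, 0.1165, 0.1978]
wrist_force: [-0.4, 0.1, -0.0]
grip_force: 0.0
t 20.9 tcp [0.4541 0.1165 0.1978] F [-0.4  0.1 -0. ] yaw x 68.3 shift units [ -9.2  -12.62   6.6 ]
```

View pics/f1.png

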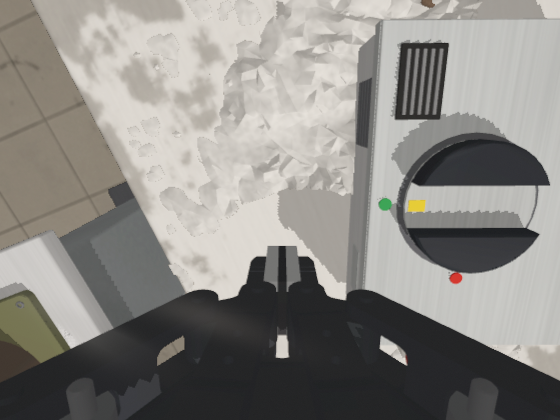

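The yellow mark (416,206) sits at the green dot (385,205), the cover is shut, and the gripper is clear.

```bash
python3 -c "
from cell import *
print(job_done())"
```

```text
the job is handed in; nothing more can be done
None
```

The cover is pushed fully shut and the fastener is turned to its stop with the yellow mark at the green dot; the arm is clear and the job is handed in at about 21 s, but no verdict was returned.

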